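Open the jam jar in the worktop clamp

TASK

Open the jam jar in the worktop clamp: take the yellow key out of its wooden rest, push it fully down into the clamp's square socket and turn it clockwise until the jaw grips the jar, and leave it there. Then unscrew the tight green cap anticlockwise, stop turning once its thread comes free, and lift it straight up without lifting the jar. Finish while still holding the cap level, just clear of the jar's mouth and centred above it (a gap of about 2 cm), and leave the other containers where they are.

Things in the scene. Friction and masses are not known exactly. Their poses are not given: they have to be found in the camera images.
- key: Loose key, 80 g. Origin: centre of its foot, z up. Steel shank 14 x 14 mm square, z 0 to 40 mm, chamfered foot; above it a yellow bar handle 46 mm long in x, 12 mm thick in y, z 40 to 80 mm: pinch it across y. Starts upright in the rest, foot 10 mm above the worktop, with a few mm and degrees of play; lift it 35 mm to draw it out.
- key_rest: Fixed wooden block 60 x 60 x 40 mm high, origin under its centre, with a central 17 mm square hole 30 mm deep, in which the key stands.
- socket (a point): Centre of the mouth of the clamp's square socket, 58 mm above the worktop, 105 mm from clamp_floor on the robot's side; axes turn with its steel block (34 mm cube). Hole 15.5 mm square, sides along x and y, 28 mm deep, chamfered; the key fits at any quarter turn, with 6 degrees of play either way, and fully in its foot is 28 mm below this point.
- cam (a joint): Turn of the socket block, rad, growing clockwise seen from above: 0 jaw open, 1.2 (hard stop) fully closed; starts at 0 to 0.1. Turning it slides the red jaw up to 14 mm and presses the jar into the V block by a spring (9 to 12 N beyond 1.05 rad). Takes 0.2 to 0.4 N m and stays where it is left.
- clamp_floor (a point): Point on the clamp's base plate (10 mm thick, 215 x 120 mm) where the clamped jar's centre comes to stand; x points from the socket to the V block. The red V block behind it and the red jaw in front of it reach up to 62 mm above the worktop.
- jar: Round glass jam jar, 0.3 to 0.5 kg, loose on the clamp's base plate; origin at the centre of its underside, z up. Body 68 mm in diameter up to z 78 mm, shoulder slanting in to the 41 mm neck at z 86, mouth at z 108. A red stripe on the shoulder marks its +x. Unclamped, it turns along with the cap. Clamping shifts it up to 1 cm into the V block.
- jar_mouth (a point): Centre of the rim of the jar's mouth, 108 mm above the jar's underside, axes as the jar's. A springy seal stands 1 mm above the rim under the closed cap, up to 4 mm when the cap is off. It presses the cap up with about 8 N, which makes the cap stiff: 0.15 to 0.3 N m all the way until free. The cap cannot be lifted before that.
- cap: Loose green ribbed cap, 40 g, 59 mm in diameter, 22 mm high; origin at the centre of its underside (90 mm above the jar's underside when closed), z up; white stripe on top at its +x. Two lugs inside hook under two ledges on the neck; turning does not raise it. Grip across the diameter from above, 25 N or more, fingertips at most 5 mm below its underside (the shoulder slopes out there).
- cap_mark (a point): Point on the cap's rim at its stripe, 29 mm from the axis, 11 mm above its underside. The cap's yaw minus the jar's starts at -0.22 to +0.1 rad and grows anticlockwise from above; at 0.9 rad the cap is free, so a turn of 1.25 rad always frees it. Turning on past 1.75 rad while the cap is still on the neck is a fault.
- salt: Bystander: blue and white salt canister, 68 mm in diameter, 108 mm high, origin under its centre.
- tub: Bystander: white tub with a terracotta label, 100 mm in diameter, 150 mm high, origin under its centre.
- spice: Bystander: orange spice jar with a black cap, 44 mm in diameter, 90 mm high, origin under its centre.
There are look-alikes about, which are no part of the job. Of the things like the part that bears socket, leave any that is orange, pink or turquoise; of the rest the larger one is meant.

How it is judged:
On the way, in this order (a step that is already met when the one before it is completed fails the run):
1. the key is pushed fully down into the socket, before the jaw is closed (z of key in the frame of socket below -0.021 m and horizontal distance between key and socket below 0.006 m and angle between key's own z axis and vertical below 0.2 rad and value of joint cam below 0.8 rad), for 0.1 s.
2. the key has turned the socket until the jaw grips the jar, with the cap still screwed on (z of key in the frame of socket below -0.021 m and horizontal distance between key and socket below 0.006 m and angle between key's own z axis and vertical below 0.2 rad and value of joint cam above 1.05 rad and z of cap in the frame of jar_mouth below -0.012 m), for 0.2 s.
3. the cap is off its thread and clear of the mouth, the jar still clamped (value of joint cam above 1.05 rad and z of cap in the frame of jar_mouth above 0.003 m and z of jar in the frame of clamp_floor below 0.006 m and angle between jar's own z axis and vertical below 0.1 rad and horizontal distance between jar and clamp_floor below 0.012 m), for 0.1 s.
At the end, for the whole second after the job is handed in: Gripper holding the cap still, level (0.2 rad), its underside 3 to 50 mm above the jar's mouth, within 20 mm of its axis, not touching the jar; the jar upright on the clamp's base, within 12 mm of its clamped place; the cam beyond 1.05 rad, the key at least 21 mm deep in the socket (all of step 3 and z of key in the frame of socket below -0.021 m and horizontal distance between key and socket below 0.006 m and angle between each of key, cap's own z axis and vertical below 0.2 rad and z of cap in the frame of jar_mouth below 0.05 m and horizontal distance between cap and jar_mouth below 0.02 m and contact force between the fingers and cap above 2 N and contact force between cap and jar below 0.1 N and linear speed of cap below 0.03 m/s); the arm keeps its last pose, push and grip.
It fails at once if the jar is lifted off the clamp's base by more than 8 mm or tipped (z of jar in the frame of clamp_floor above 0.008 m or angle between jar's own z axis and vertical above 0.2 rad).
It fails at once if the cap is turned on far past the point where it is free, still on the neck (x of cap_mark in the frame of jar below -0.006 m and z of cap in the frame of jar_mouth below -0.008 m).
It fails at once if another container is moved by more than 30 mm (distance of any of salt, tub, spice from where it was at the start of the episode above 0.03 m).
It also fails if it takes over 61 s, if anything falls off the work surface, if the arm or the gripper's body presses on something with over 40 N, if the wrist force passes 120 N, or if a joint passes its speed limit or range.

ROBOT

A 6-joint arm with a two-finger parallel gripper is mounted at the origin on the work surface. World frame = base frame: x ahead of the robot, y to its left, z up, the work surface at z = 0. Lengths are in m, angles in rad, forces in N, time in s.
With the tool pointing down it reaches from about 0.4 to 0.825 m from the base axis. Payload 7 kg.
Tool frame: the origin (TCP) lies midway between the tips of the shut fingers; the grasp point (between the pads) lies 19 mm behind it; z points along the fingers, y is the direction in which the jaws open and shut (so a half turn about z gives the same grasp; the last joint's range is limited). The gripper opens to 85 mm and grips with 20 to 120 N. Pads are 22 mm wide; open, the fingers measure 114 mm over their backs; the gripper's body (76 mm by 85 mm) begins 54 mm behind the grasp point. The pads swing forward as they close: fully open they stand 13 mm farther back than shut.
Start: joints at [-0.882, 0.359, 0.012, 0, -1.224, -0.288], TCP at [0.263, -0.621, 0.231] pointing down, gripper open.
Joint ranges: [-3.07, 3.07], [-1.43, 2.12], [-1.02, 1.25], [-3.03, 1.67], [-3.05, -0], [-3.03, 3.03]. Speed limits (rad/s): [2.39, 2.39, 3.01, 3.14, 3.14, 3.14].

INTERFACE

Orientations are given as a rotation vector (axis times angle).
In Python, from workcell import reach, line_to, movej, set_gripper, wait, inverse_kinematics, get_state, camera, PlanningError, sign_off gives the robot as it stands. Calls block until the motion is done:
- reach(position, orientation): joint-space move of the TCP to a pose.
- line_to(position, speed=0.15, attitude=None, until_force=None): straight line of the TCP; attitude=None keeps the orientation; speed is the mean speed in m/s. With until_force (N) it stops when the force on the tool has changed by that much, and returns True; else False.
- movej(angles): joint-space move.
- set_gripper(opening, grip_force=None): opening from 0.0 (shut) to 1.0 (fully open); grip_force is the grip in N (None keeps the last); returns when the fingers have stopped.
- wait(seconds).
- inverse_kinematics(position, orientation): joint angles nearest the present ones, or None.
- get_state(): the state.
- camera(name): name is "scene" or "side" or "wrist"; returns a dict with "pixels" (420x560x3 uint8, blue, green, red), "range_z" (420x560 float32, m along the optical axis (not along the pixel's ray), 0 where there is no reading), "fx", "fy", "cx", "cy" (pixels), "T" (4x4, takes a point from camera to world coordinates). Camera axes: x right, y down, z forward; pixel columns grow to the right and rows downward; lengths in m; the calibration is good to about 2 mm. The wrist camera is an equidistant fisheye: a pixel r from the principal point sees the ray r / f radians off the axis. A picture is of the moment at which its call begins.
A pose or a line that the arm cannot do raises PlanningError and nothing moves.
- sign_off(): hands the job in, once; it reports no verdict.
The state is a dict: "t": time; "joint_pos": joint angles; "qd": joint speeds; "joint_efforts": joint torques, N m; "eef_pos": TCP position; "eef_rot": TCP orientation; "contact_force": force on the tool from outside, world axes, zero at the start; "ft_torque": the same for the moment, N m; "grip_width": opening from 0.0 (shut) to 1.0 (fully open).
Only numpy, scipy, OpenCV 4.12 (cv2) and the standard library are available. Lean on these libraries where they do the work, as an engineer would, in place of code of your own. Each camera call takes 0.05 s, during which the arm holds its last target.

## Working session

There is one attempt and no reset: what is moved stays moved. The work goes in short steps, each a Python script; the robot and the scene stay as the last script left them, time stands still between calls to the robot, and variables do not carry over. Pictures are saved under pics/ and viewed, and the job is handed in when it is done.

```bash
ls; mkdir -p pics; python3 - <<'E'
from workcell import *
import cv2,numpy as np
s=get_state();print({k:np.round(v,3) for k,v in s.items()})
for n in("scene","side","wrist"):
    c=camera(n);cv2.imwrite(f"pics/{n}0.png",c["pixels"]);np.savez(f"{n}0.npz",**c)
    print(n,c["fx"],c["fy"],c["cx"],c["cy"],np.round(c["T"],3).tolist())
E
```

```text
pics
{'t': np.float64(0.0), 'joint_pos': array([-0.882,  0.359,  0.011, -0.   , -1.224, -0.288]), 'qd': array([ 0.001,  0.001,  0.001, -0.002,  0.001, -0.001]), 'joint_efforts': array([-1.0000e-03, -5.8332e+01,  2.9343e+01,  6.9370e+00, -6.0000e-03,
       -0.0000e+00]), 'eef_pos': array([ 0.263, -0.621,  0.23 ]), 'eef_rot': array([ 6.250e-01, -3.078e+00, -3.000e-03]), 'contact_force': array([-0.447, -0.008, -0.103]), 'ft_torque': array([-0.029,  0.005, -0.   ]), 'grip_width': np.float64(1.003)}
scene 536.6702091214446 536.6702091214446 286.98020782625974 220.60171406887414 [[0.202, 0.758, -0.62, 1.335], [0.979, -0.145, 0.141, -0.236], [0.017, -0.636, -0.771, 1.008], [0.0, 0.0, 0.0, 1.0]]
side 440.39149926361506 440.39149926361506 276.63987161007253 209.74653613700556 [[-0.985, -0.096, 0.141, 0.412], [-0.17, 0.485, -0.858, 0.972], [0.014, -0.869, -0.494, 0.703], [0.0, 0.0, 0.0, 1.0]]
wrist 325.19226210127806 325.19226210127806 281.2220668218833 206.52792450352555 [[-0.39, 0.877, 0.281, 0.191], [0.921, 0.371, 0.121, -0.652], [0.001, 0.306, -0.952, 0.373], [0.0, 0.0, 0.0, 1.0]]
```

View pics/scene0.png

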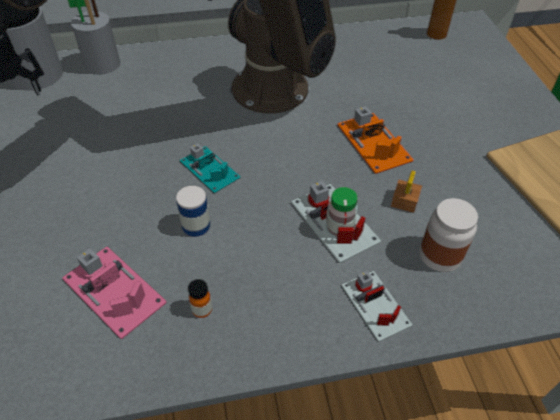

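View pics/side0.png

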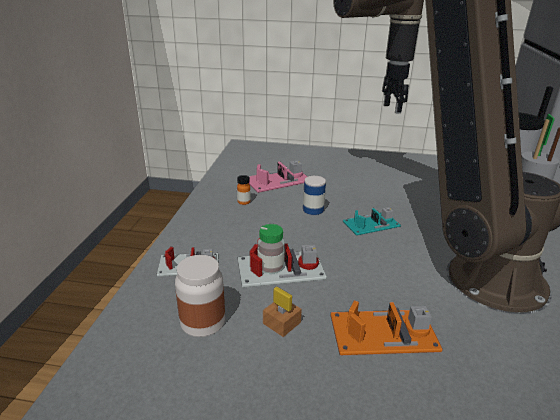

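View pics/wrist0.png

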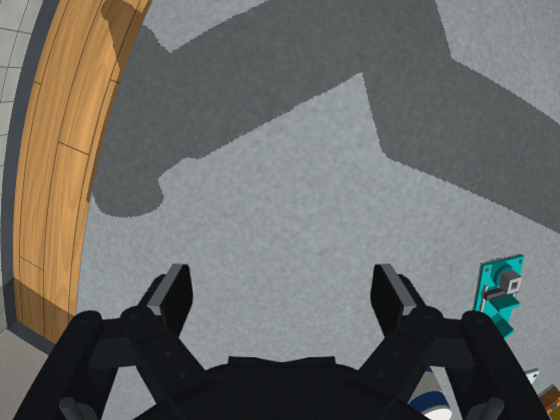

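The scene picture shows five clamps: turquoise (209,165), orange (374,140), pink (113,288), small white (376,303), and a larger white one at (336,218) that holds the green-capped jar. By the description, the large white one is meant, with its socket at about (319,190). The only yellow key is in the rest at (408,190). A close crop follows to check this.

```bash
cat > h.py <<'E'
import numpy as np,cv2
from workcell import *
def ray(c,u,v,fish=False):
    u=np.asarray(u,float);v=np.asarray(v,float)
    x=(u-c["cx"])/c["fx"];y=(v-c["cy"])/c["fy"]
    if fish:
        r=np.hypot(x,y);k=np.where(r>1e-9,np.sin(r)/np.maximum(r,1e-9),1)
        d=np.stack([x*k,y*k,np.cos(r)],-1)
    else: d=np.stack([x,y,np.ones_like(x)],-1)
    T=c["T"];return T[:3,3],d@T[:3,:3].T
def onplane(c,u,v,z,fish=False):
    o,d=ray(c,u,v,fish);t=(z-o[2])/d[...,2];return o+t[...,None]*d
def cloud(c,fish=False):
    h,w=c["range_z"].shape;u,v=np.meshgrid(np.arange(w),np.arange(h))
    x=(u-c["cx"])/c["fx"];y=(v-c["cy"])/c["fy"];z=c["range_z"]
    if fish:
        r=np.hypot(x,y);k=np.where(r>1e-9,np.tan(r)/np.maximum(r,1e-9),1);x=x*k;y=y*k
    P=np.stack([x*z,y*z,z],-1)
    return P@c["T"][:3,:3].T+c["T"][:3,3]
def hsv(c): return cv2.cvtColor(c["pixels"],cv2.COLOR_BGR2HSV)
def proj(c,P,fish=False):
    p=(np.asarray(P)-c["T"][:3,3])@c["T"][:3,:3]
    if fish:
        r=np.hypot(p[...,0],p[...,1]);a=np.arctan2(r,p[...,2]);k=a/np.maximum(r,1e-9)
        return np.stack([c["fx"]*p[...,0]*k+c["cx"],c["fy"]*p[...,1]*k+c["cy"]],-1)
    return np.stack([c["fx"]*p[...,0]/p[...,2]+c["cx"],c["fy"]*p[...,1]/p[...,2]+c["cy"]],-1)
E
python3 - <<'E'
from h import *
c=dict(np.load("scene0.npz"));s=dict(np.load("side0.npz"))
a=cv2.resize(c["pixels"][160:275,270:430],None,fx=5,fy=5,interpolation=cv2.INTER_CUBIC)
cv2.imwrite("pics/cropscene.png",a)
b=cv2.resize(s["pixels"][215:340,225:345],None,fx=4.8,fy=4.8,interpolation=cv2.INTER_CUBIC)
cv2.imwrite("pics/cropside.png",b)
def rep(c,n):
    P=cloud(c);H=hsv(c)
    for name,lo,hi in(("yellow",(22,150,100),(34,255,255)),("green",(50,150,50),(75,255,255))):
        m=cv2.inRange(H,lo,hi)
        k,l,st,ce=cv2.connectedComponentsWithStats(m)
        for i in range(1,k):
            if st[i,4]>25:
                q=P[l==i];print(n,name,ce[i].round(1),st[i,4],q.mean(0).round(3),q.min(0).round(3),q.max(0).round(3))
rep(c,"scene");rep(s,"side")
E
```

```text
scene yellow [411.  177.6] 60 [0.52  0.251 0.088] [0.497 0.236 0.041] [0.538 0.272 0.094]
scene green [77.2  4.7] 117 [-0.215 -0.519  0.202] [-0.226 -0.54   0.154] [-0.207 -0.5    0.22 ]
scene green [556.8  88.6] 99 [-0.069  1.096 -0.199] [-0.106 -0.236 -0.241] [1.335 1.121 1.008]
scene green [343.7 198.7] 437 [0.584 0.063 0.122] [ 0.551 -0.236  0.104] [1.335 0.093 1.008]
side yellow [282.4 298.6] 305 [0.514 0.26  0.078] [0.412 0.24  0.039] [0.534 0.972 0.703]
side green [547.2 131.2] 123 [-0.207 -0.481  0.244] [-0.224 -0.541  0.151] [0.412 0.972 0.703]
side green [271.2 233.7] 343 [0.571 0.085 0.124] [0.412 0.041 0.101] [0.602 0.972 0.703]
```

View pics/cropscene.png

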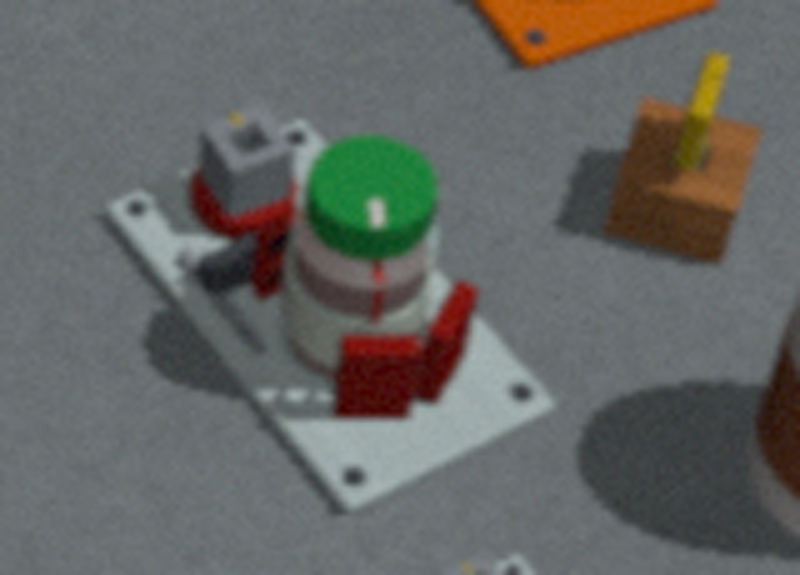

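View pics/cropside.png

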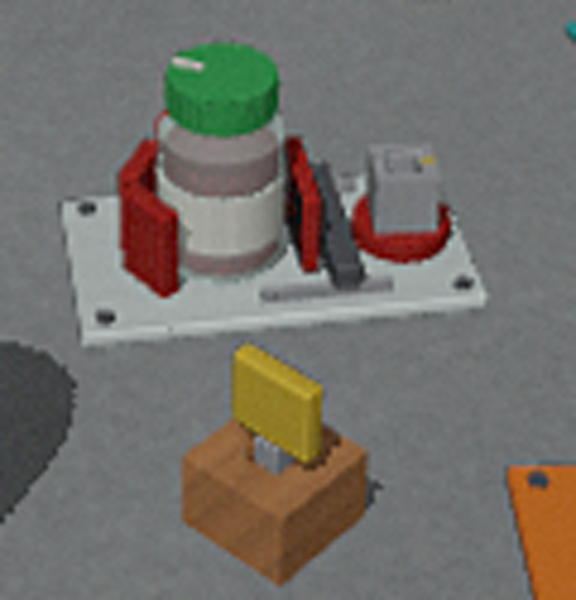

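The crop confirms it. The large white clamp holds the green-capped jar, its grey socket block is at about (321,188) in the scene picture, and the key handle is at (411,178), standing at z≈0.09 as it should. Next, a closer look with the wrist camera.

```bash
cat >> h.py <<'E'
from scipy.spatial.transform import Rotation as Rn
def down(yaw):
    """tool z down, tool x at world angle yaw"""
    x=np.array([np.cos(yaw),np.sin(yaw),0]);z=np.array([0,0,-1.]);y=np.cross(z,x)
    return Rn.from_matrix(np.stack([x,y,z],1)).as_rotvec()
def snap(n,tag):
    c=camera(n);cv2.imwrite(f"pics/{tag}.png",c["pixels"]);np.savez(f"{tag}.npz",**c);return c
E
python3 - <<'E'
from h import *
for z in(.33,.28): print(inverse_kinematics([.54,.13,z],down(np.pi)))
reach([.54,.13,.30],down(np.pi))
snap("wrist","w1");s=get_state();print(s["t"],s["eef_pos"],s["joint_pos"].round(2))
E
```

```text
[ 0.58882439  0.11185945 -0.09086394  0.         -1.36807294 -2.15962072]
[ 0.58882439  0.13315732 -0.17763382  0.         -1.26000519 -2.15962072]
3.025 [0.54014735 0.12944083 0.29988432] [ 0.59  0.12 -0.14  0.   -1.3  -2.16]
```

View pics/w1.png

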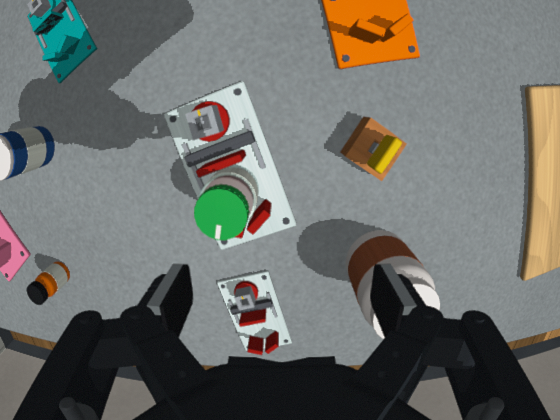

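The wrist picture shows the large white clamp with its socket block at (207,122) and the green cap at (221,212) with its stripe pointing down. The key in its rest is at (385,153).

```bash
python3 - <<'E'
from h import *
c=dict(np.load("w1.npz"));P=cloud(c,True);H=hsv(c)
a=cv2.resize(c["pixels"][75:260,155:305],None,fx=3.2,fy=3.2,interpolation=cv2.INTER_CUBIC)
b=cv2.resize(c["pixels"][105:190,330:415],None,fx=3.5,fy=3.5,interpolation=cv2.INTER_CUBIC)
o=np.zeros((600,790,3),np.uint8);o[:a.shape[0],:a.shape[1]]=a;o[:b.shape[0],485:485+b.shape[1]]=b;cv2.imwrite("pics/w1c.png",o)
# table check
print("table",P[330,460],P[200,300],P[60,240])
def comp(m,amin):
    k,l,st,ce=cv2.connectedComponentsWithStats(m.astype(np.uint8));return [(l==i,ce[i],st[i,4]) for i in range(1,k) if st[i,4]>=amin]
for m,ce,n in comp(cv2.inRange(H,(22,120,80),(34,255,255)),40):
    q=P[m];print("yellow",ce,n,q.min(0).round(3),q.max(0).round(3))
    zt=q[:,2].max();t=np.abs(P[...,2]-np.median(np.sort(q[:,2])[-20:]))<.004
    vv,uu=np.nonzero(m)
    # top face: brightest pixels
    V=H[...,2][m];print("V pct",np.percentile(V,[5,25,50,75,95]))
    z=P[m][:,2];print("z pct",np.percentile(z,[2,10,25,50,75,90,98]).round(4))
for m,ce,n in comp(cv2.inRange(H,(50,120,40),(75,255,255)),400):
    q=P[m];print("green",ce,n,np.percentile(q[:,2],[5,50,95]).round(4))
    t=m&(np.abs(P[...,2]-np.percentile(q[:,2],90))<.004);print("top ctr raw",P[t].mean(0),t.sum())
# socket block top
m=(P[...,2]>.052)&(P[...,2]<.064)
m[:95]=0;m[150:]=0;m[:,:180]=0;m[:,235:]=0
q=P[m];print("block",m.sum(),q.mean(0).round(4),q.min(0).round(4),q.max(0).round(4))
r=cv2.minAreaRect(q[:,:2].astype(np.float32)*1000);print(r)
E
```

```text
table [0.53158584 0.19078911 0.36518197] [5.94205149e-01 1.55656825e-01 2.99729431e-04] [0.39868147 0.07432408 0.00180684]
yellow [384.09677419 153.03225806] 682 [0.462 0.129 0.04 ] [0.536 0.273 0.443]
V pct [ 86.   88.  127.5 221.  225. ]
z pct [0.0557 0.062  0.0732 0.088  0.0901 0.0907 0.0913]
green [221.25733333 211.29733333] 2250 [0.1155 0.1224 0.1237]
top ctr raw [0.5717356  0.06468898 0.1224548 ] 2064
block 649 [0.4798 0.0347 0.0578] [0.4593 0.0134 0.052 ] [0.5007 0.0553 0.061 ]
((479.907470703125, 34.0515251159668), (34.751739501953125, 35.52760314941406), 14.600910186767578)
```

View pics/w1c.png

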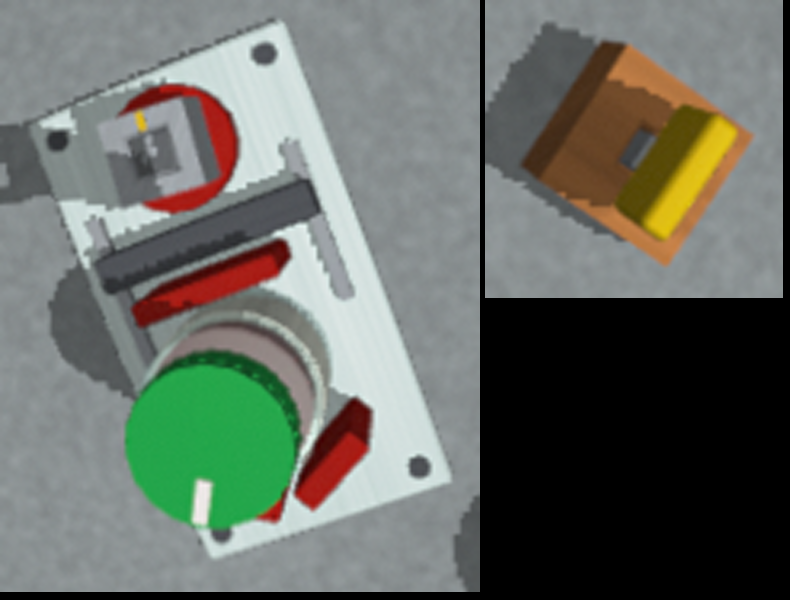

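```bash
python3 - <<'E'
from h import *
c=dict(np.load("w1.npz"));P=cloud(c,True);H=hsv(c)
def rect(u,v,z):
    Q=onplane(c,u,v,z,True)[:,:2];r=cv2.minAreaRect((Q*1000).astype(np.float32));return r,Q.mean(0)
m=(cv2.inRange(H,(22,120,170),(34,255,255))>0);m[:100]=0;m[200:]=0;m[:,:330]=0
v,u=np.nonzero(m);print("key top",m.sum(),rect(u,v,.090),cv2.boxPoints(rect(u,v,.090)[0]).round(1).tolist())
# rest top
m=(P[...,2]>.036)&(P[...,2]<.044);m[:100]=0;m[195:]=0;m[:,:330]=0;m[:,415:]=0
v,u=np.nonzero(m);print("rest",m.sum(),rect(u,v,.040))
m=(P[...,2]>.055)&(P[...,2]<.061);m[:95]=0;m[150:]=0;m[:,:180]=0;m[:,235:]=0
v,u=np.nonzero(m);print("block",m.sum(),rect(u,v,.058))
# hole: pixels inside block with depth lower or darker
bl=cv2.boxPoints(rect(u,v,.058)[0])
g=cv2.cvtColor(c["pixels"],cv2.COLOR_BGR2GRAY)
px=proj(c,np.c_[bl/1000,np.full(4,.058)],True);print(px.round(1).tolist())
# plate: top z 0.01 white
m=(P[...,2]>.006)&(P[...,2]<.014)&(H[...,1]<40)&(np.linalg.norm(P[...,:2]-[.54,.055],axis=-1)<.14);m=m.astype(np.uint8)
k,l,st,ce=cv2.connectedComponentsWithStats(m);i=1+np.argmax(st[1:,4]);v,u=np.nonzero(l==i);print("plate",st[i,4],rect(u,v,.010))
# cap and stripe
m=cv2.inRange(H,(50,100,40),(80,255,255));m[:150]=0;m[260:]=0
cn=max(cv2.findContours(m,0,cv2.CHAIN_APPROX_NONE)[0],key=cv2.contourArea)
t=(np.abs(P[...,2]-.122)<.004).astype(np.uint8);t[:150]=0;t[260:]=0;t[:,:170]=0;t[:,270:]=0
v,u=np.nonzero(t);Q=onplane(c,u,v,.122,True)[:,:2];ce,rad=cv2.minEnclosingCircle((Q*1000).astype(np.float32));print("cap top",t.sum(),ce,rad,Q.mean(0),2*np.sqrt(cv2.contourArea(cv2.convexHull((Q*1000).astype(np.float32)))/np.pi))
w=(t>0)&(H[...,1]<60)&(H[...,2]>150);v,u=np.nonzero(w);S=onplane(c,u,v,.122,True)[:,:2];d=S.mean(0)-Q.mean(0);print("stripe",w.sum(),S.mean(0),np.degrees(np.arctan2(d[1],d[0])),np.linalg.norm(d))
E
```

```text
key top 296 (((514.42041015625, 250.98716735839844), (9.764842987060547, 43.69657897949219), 57.74767303466797), array([0.51417826, 0.25084919])) [[493.29998779296875, 258.5], [530.2999877929688, 235.1999969482422], [535.5, 243.5], [498.5, 266.79998779296875]]
rest 1322 (((514.0974731445312, 250.19808959960938), (62.134212493896484, 60.57562255859375), 58.213539123535156), array([0.51165365, 0.24357995]))
block 623 (((479.8567199707031, 34.144691467285156), (34.76029968261719, 35.32665252685547), 14.951369285583496), array([0.47983168, 0.03440641]))
[[211.5, 104.3], [184.2, 113.3], [192.4, 140.4], [219.6, 132.0]]
plate 5776 (((547.7254638671875, 58.70208740234375), (214.45034790039062, 120.46128845214844), 19.554479598999023), array([0.53001651, 0.06879964]))
cap top 2205 (573.1903076171875, 64.95010375976562) 29.962392807006836 [0.57268166 0.06464295] 58.23078456548525
stripe 72 [0.5934291  0.06053107] -11.21005346640128 0.021150968297675123
```

```bash
cat >> h.py <<'E'
KEY=np.array([.5143,.2507]);KA=np.radians(-32.1)
SOC=np.array([.4799,.0341]);SA=np.radians(14.95-90)   # tool x at insertion
CLX=np.radians(19.55);FLOOR=SOC+.105*np.array([np.cos(CLX),np.sin(CLX)])
E
python3 - <<'E'
from h import *
c=dict(np.load("scene0.npz"));P=cloud(c)
m=(P[...,2]>.143)&(P[...,2]<.157)&(np.linalg.norm(P[...,:2]-[.62,.3],axis=-1)<.15)
print("tub",m.sum(),P[m].mean(0).round(3),cv2.minEnclosingCircle((P[m][:,:2]*1000).astype(np.float32)))
for n,p,z,a in(("pick",KEY,.053,KA),("lift",KEY,.15,KA),("hover",SOC,.13,SA),("ins",SOC,.073,SA),("turned",SOC,.073,SA-1.2)):
    print(n,np.round(inverse_kinematics([*p,z],down(a)),2))
print(FLOOR)
for a in(-180,-90,0,90,180): 
    q=inverse_kinematics([*FLOOR,.095],down(np.radians(a)));print(a,None if q is None else np.round(q,2))
E
```

```text
tub 1055 [0.694 0.275 0.15 ] ((691.405517578125, 278.0533447265625), 46.1778450012207)
pick [ 0.8   0.37 -0.43  0.   -0.77  0.22]
lift [ 0.8   0.26 -0.33  0.   -0.98  0.22]
hover [ 0.48  0.13 -0.55  0.   -0.89 -0.22]
ins [ 0.48  0.21 -0.61  0.   -0.75 -0.22]
turned [ 0.48  0.21 -0.61  0.   -0.75 -1.42]
[0.57884673 0.06923608]
-180 [ 0.45  0.33 -0.37 -0.   -0.87 -2.03]
-90 [ 0.45  0.33 -0.37  0.   -0.87 -0.45]
0 [ 0.45  0.33 -0.37  0.   -0.87  1.12]
90 [ 0.45  0.33 -0.37  0.   -0.87  2.69]
180 [ 0.45  0.33 -0.37  0.   -0.87 -2.03]
```

Tub at (0.69, 0.28) leaves ample room. Now I pick the key.

```bash
python3 - <<'E'
from h import *
set_gripper(.6,40)
reach([*KEY,.15],down(KA))
hit=line_to([*KEY,.053],.12,until_force=12);s=get_state();print("hit",hit,s["eef_pos"],s["t"])
snap("side","s2");snap("scene","c2");snap("wrist","w2")
for n in("s2","c2"):
    c=dict(np.load(n+".npz"));u,v=proj(c,[*KEY,.07]).round().astype(int);q=c["pixels"][max(0,v-45):v+45,max(0,u-50):u+50]
    cv2.imwrite(f"pics/{n}c.png",cv2.resize(q,None,fx=5,fy=5,interpolation=cv2.INTER_CUBIC))
a=cv2.imread("pics/s2c.png");b=cv2.imread("pics/c2c.png");h=min(a.shape[0],b.shape[0]);o=np.hstack([a[:h],b[:h]]);cv2.imwrite("pics/two2.png",cv2.resize(o,(800,int(h*800/o.shape[1]))))
E
```

```text
hit False [0.5147634  0.25103446 0.05366427] 6.4583
```

View pics/two2.png

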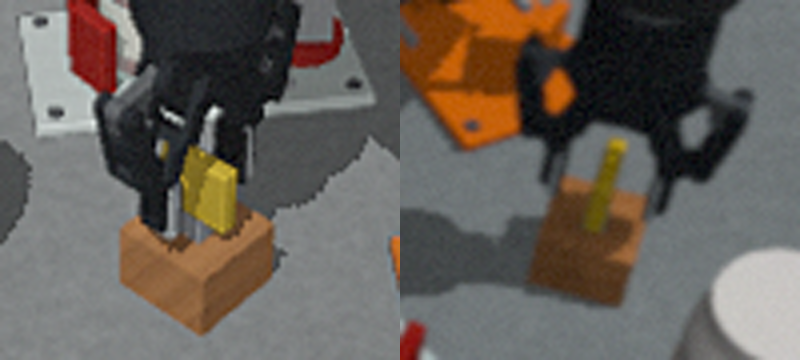

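View pics/w2.png

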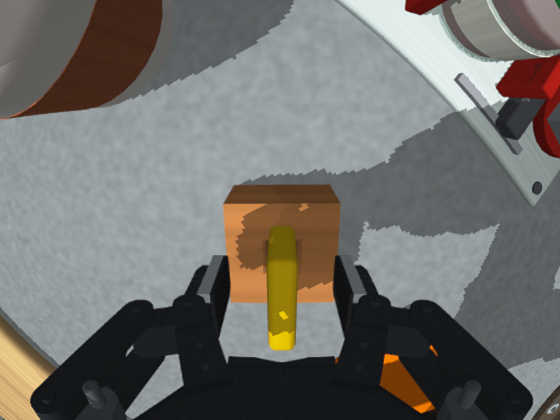

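The fingers straddle the yellow handle (282,285) evenly, with pads at u≈228 and 337, and the handle runs straight along the image column. I grip it, draw it out and move to hover over the socket.

```bash
python3 - <<'E'
from h import *
set_gripper(0.0,90);s=get_state();print("w",s["grip_width"],s["eef_pos"])
line_to([*KEY,.053+.065],.12);s=get_state();print(s["contact_force"].round(2),s["grip_width"])
line_to([*KEY,.15],.2)
reach([*SOC,.135],down(SA))
s=get_state();print(s["t"],s["eef_pos"].round(4),Rn.from_rotvec(s["eef_rot"]).as_matrix().round(4).tolist(),s["contact_force"].round(2))
snap("wrist","w3");snap("side","s3");snap("scene","c3")
for n in("s3","c3"):
    c=dict(np.load(n+".npz"));u,v=proj(c,[*SOC,.08]).round().astype(int);q=c["pixels"][max(0,v-45):v+45,max(0,u-50):u+50]
    cv2.imwrite(f"pics/{n}c.png",cv2.resize(q,None,fx=5,fy=5,interpolation=cv2.INTER_CUBIC))
a=cv2.imread("pics/s3c.png");b=cv2.imread("pics/c3c.png");h=min(a.shape[0],b.shape[0]);o=np.hstack([a[:h],b[:h]]);cv2.imwrite("pics/two3.png",cv2.resize(o,(800,int(h*800/o.shape[1]))))
E
```

```text
w 0.12483902835952222 [0.51448089 0.25079663 0.0534189 ]
[-0.93  1.45 -1.66] 0.12839385992838906
8.9333 [0.48   0.0341 0.1346] [[0.2585, -0.966, -0.0004], [-0.966, -0.2585, -0.0002], [0.0001, 0.0004, -1.0]] [-0.28  0.82 -1.06]
```

View pics/two3.png

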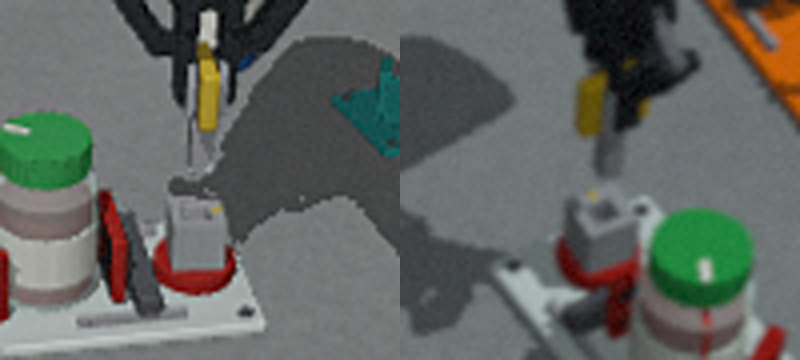

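View pics/w3.png

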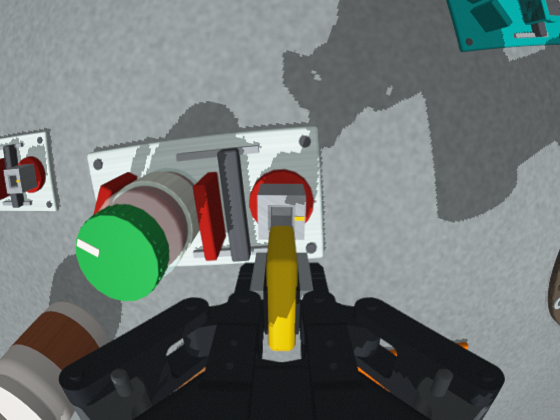

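Side and scene crops show the key hanging straight above the socket. In the wrist picture the handle is at u=282 and the shank's end is at about (281,215), over the block at (281,213). I overlay the expected corners as a check.

```bash
python3 - <<'E'
from h import *
c=dict(np.load("w3.npz"));P=cloud(c,True);H=hsv(c)
s=get_state();p=s["eef_pos"];R=Rn.from_rotvec(s["eef_rot"]).as_matrix()
m=(cv2.inRange(H,(22,120,150),(34,255,255))>0);m[:210]=0;m[:, :250]=0;m[:,310:]=0
v,u=np.nonzero(m);
for z in(p[2]+.037,):
    Q=onplane(c,u,v,z,True);L=(Q-p)@R;print("handle top in tool x:",np.percentile(L[:,0],[0,2,98,100]).round(4),"y:",np.percentile(L[:,1],[2,98]).round(4),"z",np.percentile(P[m][:,2],[10,50,90]).round(4))
m=(P[...,2]>.055)&(P[...,2]<.061)&(np.linalg.norm(P[...,:2]-SOC,axis=-1)<.03);v,u=np.nonzero(m)
r=cv2.minAreaRect((onplane(c,u,v,.058,True)[:,:2]*1000).astype(np.float32));print("block",m.sum(),r)
a=R[:,0][:2];b=R[:,1][:2]
def sq(C,h,z): return np.array([[*(C+i*h*a+j*h*b),z] for i,j in((1,1),(1,-1),(-1,-1),(-1,1))])
for n in("w3","c3","s3"):
    c=dict(np.load(n+".npz"));f=n[0]=="w";k=6;cc=proj(c,[*SOC,.07],f);o=(cc-[50,40]).astype(int)
    im=cv2.resize(c["pixels"][o[1]:o[1]+80,o[0]:o[0]+100],None,fx=k,fy=k,interpolation=cv2.INTER_CUBIC)
    for S,col in((sq(SOC,.017,.058),(255,0,255)),(sq(SOC,.00775,.058),(255,255,0)),(sq(p[:2],.007,p[2]-.043),(0,0,255)),(sq(p[:2],.007,p[2]-.003),(0,165,255))):
        q=((proj(c,S,f)-o+.5)*k).astype(np.int32);cv2.polylines(im,[q],True,col,1)
    cv2.imwrite(f"pics/{n}o.png",im)
E
```

```text
handle top in tool x: [-0.0193 -0.0181  0.0239  0.0421] y: [-0.0041  0.0058] z [0.1704 0.1712 0.172 ]
block 1417 ((479.678466796875, 33.578330993652344), (33.991966247558594, 35.19239044189453), 13.64765453338623)
```

View pics/w3o.png

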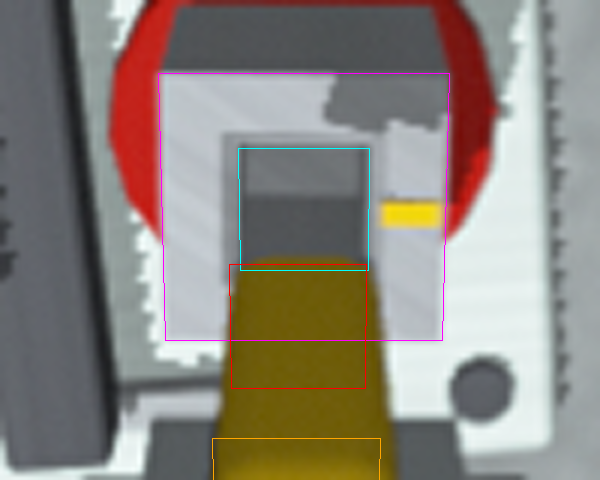

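View pics/s3o.png

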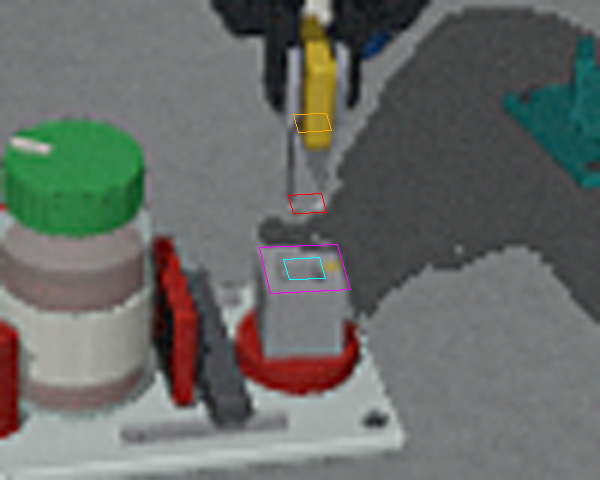

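View pics/c3o.png

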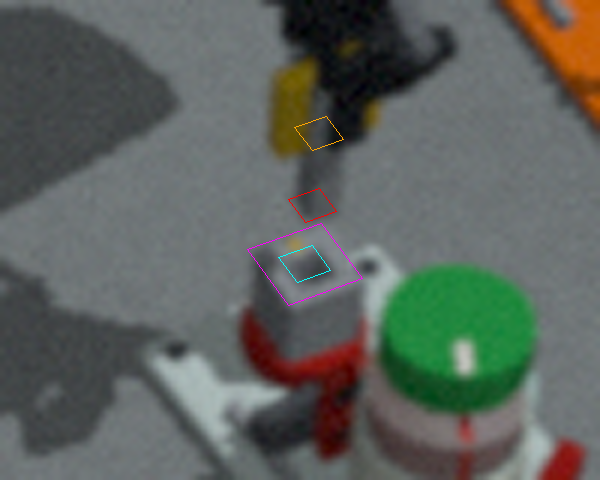

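The overlays agree: block outline in magenta, foot in red, both within about 1 mm. I push the key down under a force guard.

```bash
python3 - <<'E'
from h import *
T=SOC+0.0003*np.array([np.cos(SA),np.sin(SA)])*0
line_to([*T,.106],.1)
hit=line_to([*T,.072],.03,until_force=15)
s=get_state();print(hit,s["t"],s["eef_pos"].round(4),s["contact_force"].round(2),s["ft_torque"].round(3),s["grip_width"])
snap("side","s4");snap("scene","c4");snap("wrist","w4")
for n in("s4","c4"):
    c=dict(np.load(n+".npz"));u,v=proj(c,[*SOC,.08]).round().astype(int);q=c["pixels"][max(0,v-45):v+45,max(0,u-50):u+50]
    cv2.imwrite(f"pics/{n}c.png",cv2.resize(q,None,fx=5,fy=5,interpolation=cv2.INTER_CUBIC))
a=cv2.imread("pics/s4c.png");b=cv2.imread("pics/c4c.png");h=min(a.shape[0],b.shape[0]);o=np.hstack([a[:h],b[:h]]);cv2.imwrite("pics/two4.png",cv2.resize(o,(800,int(h*800/o.shape[1]))))
E
```

```text
True 10.5667 [0.4798 0.034  0.0733] [-2.5   0.    7.13] [ 0.298  0.894 -0.02 ] 0.12517211351035912
```

View pics/two4.png

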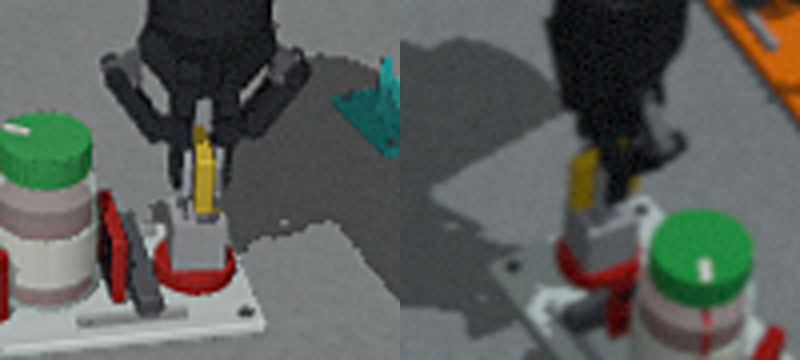

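The key bottomed at TCP z 0.0733 (expected 0.073), so it is fully in. Next I turn it clockwise in steps, watching the moment.

```bash
python3 - <<'E'
from h import *
p=[*SOC,.0728]
for d in(.25,.5,.7,.9,1.05,1.15,1.2,1.24):
    q=inverse_kinematics(p,down(SA-d));movej(q)
    s=get_state();R=Rn.from_rotvec(s["eef_rot"]).as_matrix();yaw=np.arctan2(R[1,0],R[0,0])
    print(d,round(s["t"],2),"turned",round(SA-yaw,3),s["contact_force"].round(1),s["ft_torque"].round(3),s["eef_pos"].round(4),round(float(s["joint_efforts"][5]),3))
    if d>1.1 and abs(s["joint_efforts"][5])>1.5: print("stop");break
snap("wrist","w5");snap("scene","c5");snap("side","s5")
E
```

```text
0.25 11.07 turned 0.25 [-3.3  2.1  7. ] [ 0.765  1.351 -0.034] [0.4801 0.0344 0.0733] -0.333
0.5 11.42 turned 0.5 [-3.5  1.5  6.4] [ 0.775  1.25  -0.026] [0.4801 0.0344 0.0733] -0.331
0.7 11.72 turned 0.7 [-2.8  1.1  7. ] [ 0.774  1.27  -0.042] [0.4801 0.0344 0.0733] -0.397
0.9 12.03 turned 0.9 [-3.   1.3  6.9] [ 0.874  1.274 -0.043] [0.4801 0.0344 0.0733] -0.409
1.05 12.3 turned 1.05 [-3.8  1.8  6.3] [0.848 1.199 0.024] [0.4801 0.0344 0.0733] -0.495
1.15 12.55 turned 1.15 [-3.2  2.   7. ] [0.841 1.238 0.062] [0.4801 0.0345 0.0733] -0.461
1.2 12.8 turned 1.2 [-2.7  2.   6.7] [0.861 1.277 0.239] [0.4801 0.0344 0.0733] -0.383
1.24 13.05 turned 1.239 [-3.   2.1  6.7] [0.838 1.22  0.166] [0.4801 0.0345 0.0733] -0.373
```

View pics/w5.png

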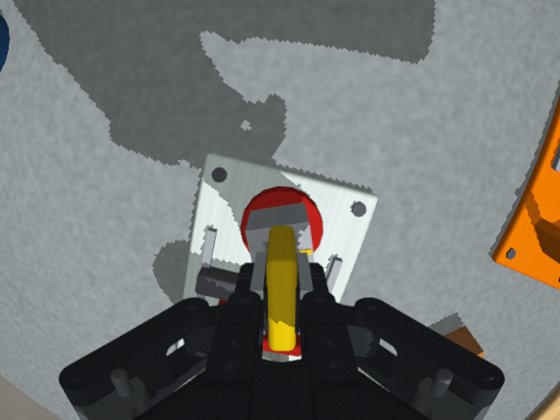

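```bash
python3 - <<'E'
from h import *
c=dict(np.load("w5.npz"));P=cloud(c,True)
m=(P[...,2]>.053)&(P[...,2]<.063)&(np.linalg.norm(P[...,:2]-SOC,axis=-1)<.028)
v,u=np.nonzero(m);Q=onplane(c,u,v,.058,True)[:,:2]*1000
r=cv2.minAreaRect(Q.astype(np.float32));print(m.sum(),r)
cv2.imwrite("pics/w5c.png",cv2.resize(c["pixels"][180:260,230:335],None,fx=7,fy=7,interpolation=cv2.INTER_CUBIC))
# cap in side/scene views
for n in("c5","s5"):
    c=dict(np.load(n+".npz"));P=cloud(c);t=(np.abs(P[...,2]-.122)<.006)&(np.linalg.norm(P[...,:2]-FLOOR,axis=-1)<.05);q=P[t];print(n,t.sum(),cv2.minEnclosingCircle((q[:,:2]*1000).astype(np.float32)))
E
```

```text
1338 ((475.1513977050781, 29.698131561279297), (25.947402954101562, 34.330650329589844), 42.652732849121094)
c5 440 ((581.1239013671875, 65.81881713867188), 30.206073760986328)
s5 286 ((582.1720581054688, 68.46472930908203), 31.57115364074707)
```

View pics/w5c.png

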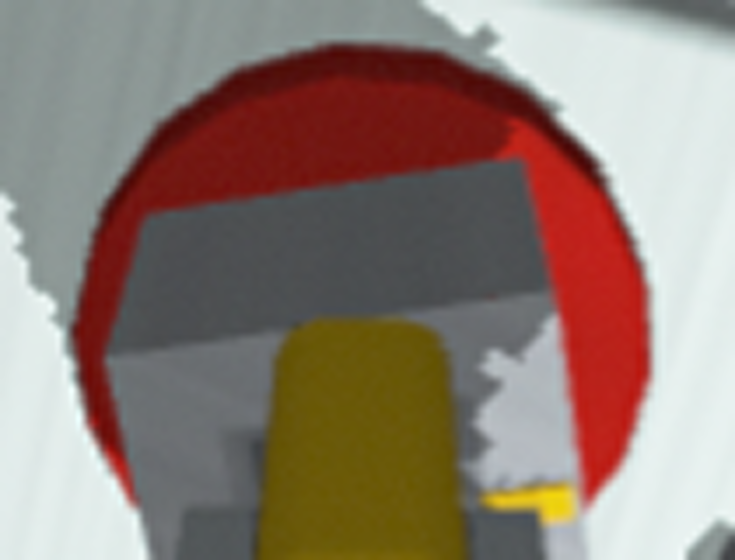

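The block lags the key by its play. Its angle of −47.4°, against the plate's 19.55°, gives cam ≈ 1.17, and the cap centre has moved to about (0.581,0.067), so the jaw is on the jar. I nudge it slightly further, release, and look at the result from above.

```bash
python3 - <<'E'
from h import *
p=[*SOC,.0728]
movej(inverse_kinematics(p,down(SA-1.27)));s=get_state();print(s["t"],s["joint_efforts"][5],s["ft_torque"].round(2))
set_gripper(.4)
line_to([*SOC,.135],.15)
a=SA-1.27
reach([.52,.05,.27],down(np.pi+.25))
snap("wrist","w6");snap("scene","c6");snap("side","s6");s=get_state();print(s["t"],s["eef_pos"].round(3))
E
```

```text
13.45 -0.3619285672903061 [0.83 1.28 0.25]
15.1417 [0.519 0.05  0.268]
```

View pics/w6.png

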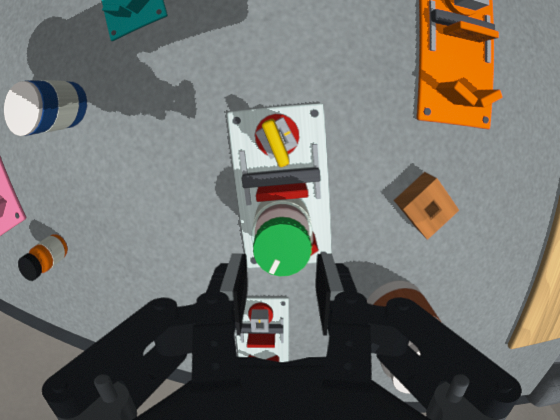

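```bash
python3 - <<'E'
from h import *
c=dict(np.load("w6.npz"));P=cloud(c,True);H=hsv(c)
m=(P[...,2]>.054)&(P[...,2]<.062)&(np.linalg.norm(P[...,:2]-SOC,axis=-1)<.028)
v,u=np.nonzero(m);Q=onplane(c,u,v,.058,True)[:,:2]*1000
print("block",m.sum(),cv2.minAreaRect(Q.astype(np.float32)))
y=(cv2.inRange(H,(22,120,80),(34,255,255))>0)&(np.linalg.norm(P[...,:2]-SOC,axis=-1)<.035)
q=P[y];zt=np.percentile(q[:,2],95);print("key top z",zt)
t=y&(np.abs(P[...,2]-zt)<.003);v,u=np.nonzero(t);print("key",t.sum(),cv2.minAreaRect((onplane(c,u,v,.11,True)[:,:2]*1000).astype(np.float32)))
t=(np.abs(P[...,2]-.122)<.004)&(np.linalg.norm(P[...,:2]-FLOOR,axis=-1)<.06)
v,u=np.nonzero(t);Q=onplane(c,u,v,.122,True)[:,:2];print("cap",t.sum(),cv2.minEnclosingCircle((Q*1000).astype(np.float32)),Q.mean(0))
w=t&(H[...,1]<70)&(H[...,2]>140);v,u=np.nonzero(w);S=onplane(c,u,v,.122,True)[:,:2];d=S.mean(0)-Q.mean(0);print("stripe",w.sum(),np.degrees(np.arctan2(d[1],d[0])),np.linalg.norm(d))
c=dict(np.load("c6.npz"));P=cloud(c);uv=proj(c,[*FLOOR,.11]);o=(uv-[50,40]).astype(int);cv2.imwrite("pics/c6c.png",cv2.resize(c["pixels"][o[1]:o[1]+85,o[0]:o[0]+100],None,fx=7,fy=7,interpolation=cv2.INTER_CUBIC));print(o)
E
```

```text
block 510 ((479.9341125488281, 34.394691467285156), (34.61963653564453, 34.60551452636719), 42.54180908203125)
key top z 0.11099321166288235
key 559 ((479.21636962890625, 34.08453369140625), (45.057777404785156, 11.482555389404297), 36.32728576660156)
cap 2474 ((576.8660278320312, 64.77599334716797), 30.14923095703125) [0.57644177 0.06472884]
stripe 88 -5.700895995317023 0.021215077516722303
[295 160]
```

View pics/c6c.png

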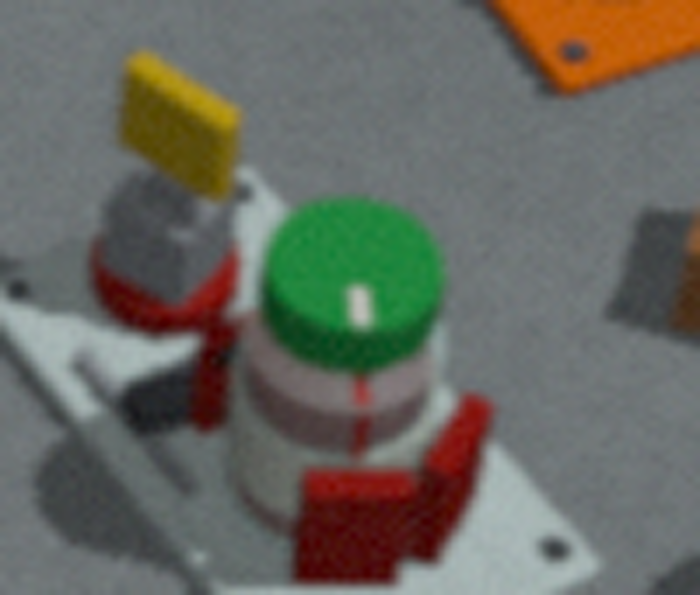

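The key stands fully down (top z 0.111) in the socket, with the block turned to −47.5°. It did not move in the last nudge, so it is at its stop and cam ≈ 1.17–1.2. The cap top shows (0.577,0.065), which is 4 mm from the nominal clamp_floor, so I check it against the other cameras and measure the stripes.

```bash
python3 - <<'E'
from h import *
for n in("c0","c6","s0","s6","w1","w6"):
    c=dict(np.load({"c0":"scene0","s0":"side0"}.get(n,n)+".npz"));f=n[0]=="w";P=cloud(c,f);H=hsv(c)
    near=np.linalg.norm(P[...,:2]-FLOOR,axis=-1)<.06
    g=(near&(P[...,2]>.119)&(P[...,2]<.127)).astype(np.uint8)
    g=cv2.morphologyEx(g,cv2.MORPH_CLOSE,np.ones((3,3)));k,l,st,_=cv2.connectedComponentsWithStats(g);l=l==1+np.argmax(st[1:,4])
    cn=max(cv2.findContours(l.astype(np.uint8),0,cv2.CHAIN_APPROX_NONE)[0],key=cv2.contourArea)[:,0]
    Q=onplane(c,cn[:,0],cn[:,1],.122,f)[:,:2]
    A=np.c_[2*Q,np.ones(len(Q))];x=np.linalg.lstsq(A,(Q**2).sum(1),rcond=None)[0];r=np.sqrt(x[2]+x[0]**2+x[1]**2)
    bl=(np.linalg.norm(P[...,:2]-SOC,axis=-1)<.03)&(P[...,2]>.054)&(P[...,2]<.062);v,u=np.nonzero(bl);b=cv2.minAreaRect((onplane(c,u,v,.058,f)[:,:2]*1000).astype(np.float32))
    rs=(np.linalg.norm(P[...,:2]-KEY,axis=-1)<.05)&(P[...,2]>.036)&(P[...,2]<.044);v,u=np.nonzero(rs);rr=cv2.minAreaRect((onplane(c,u,v,.04,f)[:,:2]*1000).astype(np.float32))
    print(n,"capz",np.median(P[l][:,2]).round(4),"cap",x[:2].round(4),"r",r.round(4),"block",np.round(b[0],1),np.round(b[1],1),"rest",np.round(rr[0],1),np.round(rr[1],1))
    # stripes
    w=l&(H[...,1]<90)&(H[...,2]>130)&(cv2.dilate(cv2.inRange(H,(45,100,40),(80,255,255)),np.ones((5,5)))>0)
    v,u=np.nonzero(w)
    if len(u): S=onplane(c,u,v,.122,f)[:,:2].mean(0)-x[:2];print("   capstripe",len(u),np.degrees(np.arctan2(S[1],S[0])).round(1),np.linalg.norm(S).round(4))
    if n[0]=="c":
        red=((H[...,0]<8)|(H[...,0]>172))&(H[...,1]>130)&(P[...,2]>.078)&(P[...,2]<.101)&near
        v,u=np.nonzero(red);S=P[red];print("   jarstripe px",len(u),np.c_[u,v].mean(0) if len(u) else "",S.mean(0) if len(u) else "")
        if len(u):
            d=S-np.r_[x[:2],0];print(np.c_[u,v,np.degrees(np.arctan2(d[:,1],d[:,0])),np.hypot(d[:,0],d[:,1])*1000,d[:,2]*1000].round(1))
E
```

```text
c0 capz 0.1223 cap [0.5773 0.0638] r 0.0284 block [486.1  34.3] [41.2 37.6] rest [519.4 249.4] [59.9 66.8]
   capstripe 24 -45.1 0.0101
   jarstripe px 6 [339.33333333 212.16666667] [0.59160343 0.05361945 0.08659844]
[[ 328.   202.  -125.9   34.1   86.6]
 [ 328.   203.  -116.9   32.7   89.2]
 [ 345.   214.    -1.4   26.4   91.9]
 [ 345.   215.    -1.4   27.4   89.6]
 [ 345.   219.    -3.2   34.    83.6]
 [ 345.   220.    -1.9   33.    78.7]]
c6 capz 0.1223 cap [0.5817 0.0652] r 0.0287 block [484.6  33.7] [36.3 38.2] rest [518.9 249.8] [59.9 65.5]
   capstripe 26 -49.0 0.0101
   jarstripe px 7 [343.57142857 216.28571429] [0.60530287 0.05980972 0.08662741]
[[ 328.   208.  -111.2   33.9   79.9]
 [ 346.   214.    -1.8   24.6   94.6]
 [ 346.   215.    -3.5   27.7   95. ]
 [ 346.   216.    -3.7   29.1   93.2]
 [ 346.   220.    -3.8   33.6   84.6]
 [ 347.   220.     2.6   30.6   80.2]
 [ 346.   221.    -2.1   32.    78.9]]
s0 capz 0.123 cap [0.5748 0.0673] r 0.0298 block [480.4  39.4] [35.4 40.2] rest [515.6 253.7] [65.1 64. ]
   capstripe 14 -20.6 0.0203
s6 capz 0.1233 cap [0.579  0.0682] r 0.0295 block [480.5  38.3] [38.9 38.4] rest [515.9 254.1] [66.2 63.8]
   capstripe 15 -18.7 0.0208
w1 capz 0.1225 cap [0.5735 0.0642] r 0.0286 block [479.8  34.4] [34.9 35.6] rest [514.1 250.2] [62.1 60.6]
   capstripe 69 -8.6 0.0204
w6 capz 0.1225 cap [0.5775 0.065 ] r 0.0286 block [479.9  34.4] [34.6 34.6] rest [514.5 249.9] [63.5 61. ]
   capstripe 96 -7.2 0.0204
```

The cameras agree once each is corrected by its own block and rest offset: cap axis at (0.5775, 0.065), top z 0.1225. The cap stripe is at about −7° and the jar stripe at about −3°, so the cap starts near −0.07 rad. I hover over the cap and check the centring.

```bash
cat >> h.py <<'E'
CAP=np.array([.5775,.065]);CA=-.9
def capfit(c,f=True,z0=.122,ctr=CAP):
    P=cloud(c,f);near=np.linalg.norm(P[...,:2]-ctr,axis=-1)<.05
    g=(near&(np.abs(P[...,2]-z0)<.004)).astype(np.uint8);g=cv2.morphologyEx(g,cv2.MORPH_CLOSE,np.ones((3,3)))
    k,l,st,_=cv2.connectedComponentsWithStats(g);l=l==1+np.argmax(st[1:,4])
    cn=max(cv2.findContours(l.astype(np.uint8),0,cv2.CHAIN_APPROX_NONE)[0],key=cv2.contourArea)[:,0]
    Q=onplane(c,cn[:,0],cn[:,1],z0,f)[:,:2]
    A=np.c_[2*Q,np.ones(len(Q))];x=np.linalg.lstsq(A,(Q**2).sum(1),rcond=None)[0]
    return x[:2],np.sqrt(x[2]+x[0]**2+x[1]**2),l,np.median(P[l][:,2])
E
python3 - <<'E'
from h import *
set_gripper(1.0,25)
reach([*CAP,.20],down(CA))
c=snap("wrist","w7");s=get_state();print(s["t"],s["eef_pos"].round(4))
x,r,l,z=capfit(c);print(x,r,z)
E
```

```text
17.5 [0.5775 0.065  0.2002]
[0.5784339 0.0646655] 0.028893199042608543 0.12241898324701808
```

View pics/w7.png

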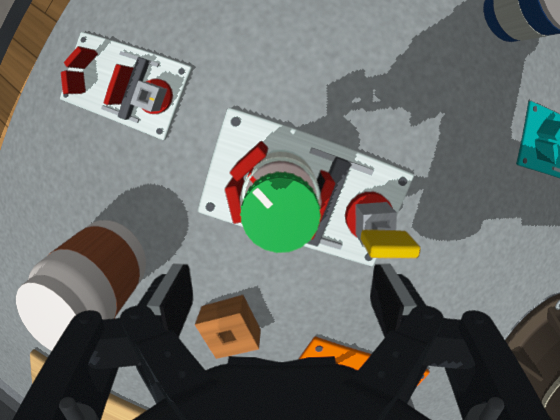

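The cap at (280,213) is centred between the fingers, and from this opposite side its axis is (0.578,0.0648). I read the stripes here, then descend and grip lightly first.

```bash
python3 - <<'E'
from h import *
c=dict(np.load("w7.npz"));H=hsv(c);P=cloud(c,True);x,r,l,z=capfit(c)
w=l&(H[...,1]<90)&(H[...,2]>150);v,u=np.nonzero(w);S=onplane(c,u,v,.122,True)[:,:2].mean(0)-x;print("cap stripe",len(u),np.degrees(np.arctan2(S[1],S[0])))
cv2.imwrite("pics/w7c.png",cv2.resize(c["pixels"][130:260,220:345],None,fx=4.5,fy=4.5,interpolation=cv2.INTER_CUBIC))
red=((H[...,0]<8)|(H[...,0]>172))&(H[...,1]>80)&(P[...,2]>.07)&(np.linalg.norm(P[...,:2]-CAP,axis=-1)<.04)
v,u=np.nonzero(red);d=P[red]-np.r_[x,0];print(np.c_[u,v,np.degrees(np.arctan2(d[:,1],d[:,0])),np.hypot(d[:,0],d[:,1])*1000,d[:,2]*1000].round(1))
C=np.array([.578,.065])
hit=line_to([*C,.091],.1,until_force=10);s=get_state();print(hit,s["eef_pos"].round(4),s["contact_force"].round(2))
if not hit:
    set_gripper(0.0,22);s=get_state();print("grip",s["grip_width"],s["contact_force"].round(2),s["ft_torque"].round(2),s["eef_pos"].round(4),s["t"])
snap("side","s8");snap("scene","c8");snap("wrist","w8")
for n in("s8","c8"):
    q=dict(np.load(n+".npz"));a,b=proj(q,[*CAP,.10]).round().astype(int);q=q["pixels"][max(0,b-45):b+45,max(0,a-50):a+50]
    cv2.imwrite(f"pics/{n}c.png",cv2.resize(q,None,fx=5,fy=5,interpolation=cv2.INTER_CUBIC))
a=cv2.imread("pics/s8c.png");b=cv2.imread("pics/c8c.png");h=min(a.shape[0],b.shape[0]);o=np.hstack([a[:h],b[:h]]);cv2.imwrite("pics/two8.png",cv2.resize(o,(800,int(h*800/o.shape[1]))))
E
```

```text
cap stripe 192 -4.905615395353356
[[ 2.520e+02  1.680e+02 -7.400e+00  3.480e+01  7.060e+01]
 [ 2.510e+02  1.690e+02 -5.200e+00  3.480e+01  7.010e+01]
 [ 2.520e+02  1.690e+02 -7.700e+00  3.450e+01  7.470e+01]
 [ 2.510e+02  1.700e+02 -7.400e+00  3.480e+01  7.940e+01]
 [ 2.500e+02  1.710e+02 -4.800e+00  3.470e+01  7.780e+01]
 [ 2.510e+02  1.710e+02 -7.300e+00  3.440e+01  8.200e+01]
 [ 2.490e+02  1.720e+02 -2.500e+00  3.480e+01  7.700e+01]
 [ 2.500e+02  1.720e+02 -7.100e+00  3.480e+01  8.710e+01]
 [ 2.510e+02  1.720e+02 -7.500e+00  3.410e+01  8.550e+01]
 [ 2.490e+02  1.730e+02 -4.500e+00  3.470e+01  8.520e+01]
 [ 2.500e+02  1.730e+02 -6.000e+00  3.420e+01  8.670e+01]
 [ 2.480e+02  1.740e+02 -2.300e+00  3.470e+01  8.430e+01]
 [ 2.490e+02  1.740e+02 -4.200e+00  3.430e+01  8.700e+01]
 [ 2.500e+02  1.740e+02 -5.100e+00  3.370e+01  8.710e+01]
 [ 2.480e+02  1.750e+02 -2.300e+00  3.440e+01  8.720e+01]
 [ 2.490e+02  1.750e+02 -3.400e+00  3.380e+01  8.780e+01]
 [ 2.480e+02  1.760e+02 -1.100e+00  3.390e+01  8.690e+01]
 [ 2.520e+02  1.760e+02 -6.400e+00  3.170e+01  9.090e+01]
 [ 2.530e+02  1.760e+0
[... 3824 characters left out ...]
0e+02 -1.146e+02  2.110e+01  2.776e+02]
 [ 3.620e+02  3.660e+02 -1.038e+02  2.700e+01  2.848e+02]
 [ 3.470e+02  3.670e+02 -1.158e+02  2.150e+01  2.779e+02]
 [ 3.480e+02  3.670e+02 -1.138e+02  2.190e+01  2.787e+02]
 [ 3.490e+02  3.670e+02 -1.159e+02  2.210e+01  2.782e+02]
 [ 3.610e+02  3.670e+02 -1.046e+02  2.650e+01  2.845e+02]
 [ 3.510e+02  3.680e+02 -1.161e+02  2.250e+01  2.787e+02]
 [ 3.600e+02  3.680e+02 -1.023e+02  2.660e+01  2.857e+02]
 [ 3.550e+02  3.700e+02 -1.175e+02  2.340e+01  2.795e+02]
 [ 3.560e+02  3.700e+02 -1.193e+02  2.360e+01  2.790e+02]]
False [0.5784 0.0652 0.0917] [-0.35  0.2   0.44]
grip 0.6792162239180892 [-1.21 -1.08  5.16] [0.02 0.61 0.03] [0.5783 0.0651 0.0918] 19.1
```

View pics/w7c.png

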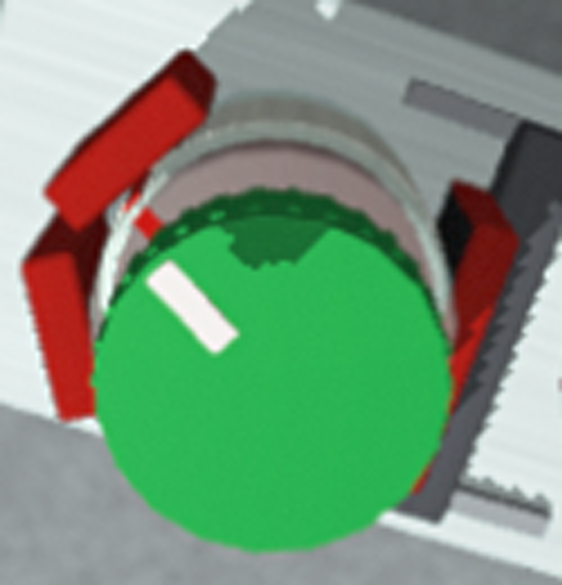

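View pics/two8.png

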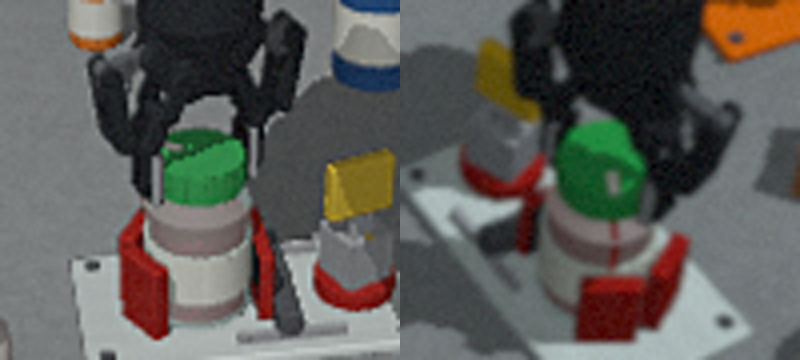

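The grip width of 0.679 × 85 = 58 mm fits the cap, and the side forces are only about 1 N. The cap stripe (−5°) and jar stripe (−4°) lie almost together, so a 1.2 rad turn ends well inside 0.9–1.75. I raise the grip force and unscrew.

```bash
python3 - <<'E'
from h import *
set_gripper(0.0,65)
s=get_state();p=s["eef_pos"].copy();print(s["grip_width"],s["contact_force"].round(2),p.round(4))
for d in(.2,.4,.6,.8,.9,1.0,1.1,1.2):
    q=inverse_kinematics(p,down(CA+d));movej(q)
    s=get_state();R=Rn.from_rotvec(s["eef_rot"]).as_matrix();yaw=np.arctan2(R[1,0],R[0,0])
    print(d,round(s["t"],2),"turned",round(yaw-CA,3),s["contact_force"].round(1),s["ft_torque"].round(2),s["eef_pos"].round(4),round(float(s["joint_efforts"][5]),3))
    if np.abs(s["contact_force"]).max()>25: print("stop");break
snap("side","s9");snap("scene","c9");c=snap("wrist","w9")
for n in("s9","c9"):
    q=dict(np.load(n+".npz"));a,b=proj(q,[*CAP,.10]).round().astype(int);q=q["pixels"][max(0,b-45):b+45,max(0,a-50):a+50]
    cv2.imwrite(f"pics/{n}c.png",cv2.resize(q,None,fx=5,fy=5,interpolation=cv2.INTER_CUBIC))
a=cv2.imread("pics/s9c.png");b=cv2.imread("pics/c9c.png");h=min(a.shape[0],b.shape[0]);o=np.hstack([a[:h],b[:h]]);cv2.imwrite("pics/two9.png",cv2.resize(o,(800,int(h*800/o.shape[1]))))
E
```

```text
0.6649990709749874 [-1.8  -0.4   7.66] [0.5783 0.0651 0.092 ]
0.2 19.77 turned 0.196 [0.2 1.  2.3] [ 0.52 -0.06  0.1 ] [0.5787 0.0653 0.0923] 0.577
0.4 20.08 turned 0.393 [0.7 1.1 2.8] [ 0.28 -0.31  0.09] [0.5787 0.0652 0.0923] 0.537
0.6 20.39 turned 0.592 [0.5 0.4 4.9] [ 0.25 -0.23  0.07] [0.5786 0.0651 0.0923] 0.533
0.8 20.7 turned 0.792 [0.9 0.1 4.9] [ 0.37 -0.18  0.08] [0.5786 0.0652 0.0923] 0.331
0.9 20.95 turned 0.892 [-0.1  0.4  5.4] [ 0.27 -0.14  0.14] [0.5785 0.0651 0.0923] 0.299
1.0 21.2 turned 0.992 [0.6 0.5 6.3] [ 0.27 -0.1   0.08] [0.5786 0.0651 0.0924] 0.309
1.1 21.45 turned 1.092 [0.3 0.8 6.6] [ 0.41 -0.12  0.06] [0.5788 0.0652 0.0925] 0.335
1.2 21.7 turned 1.192 [-0.5  2.   8. ] [ 0.58 -0.    0.05] [0.5788 0.0654 0.0926] 0.31
```

View pics/two9.png

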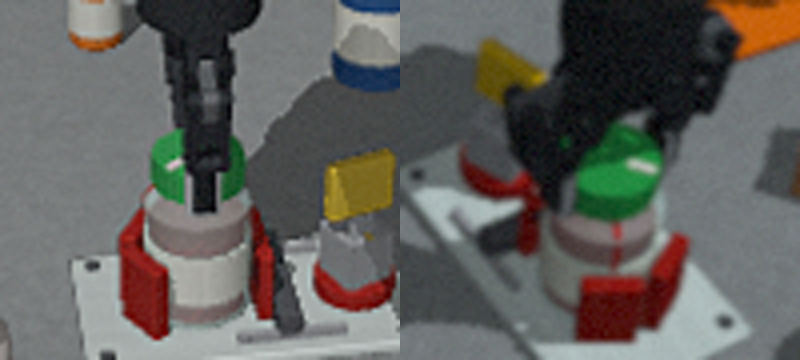

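View pics/w9.png

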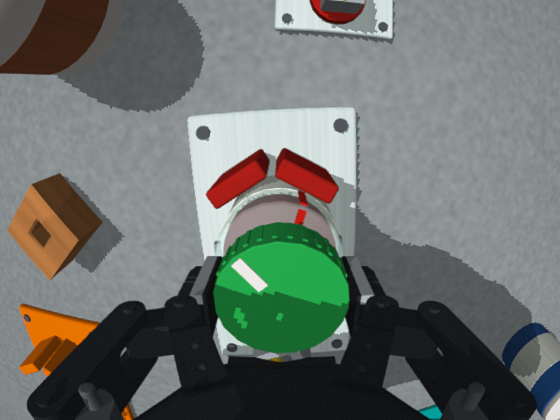

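The cap stripe, at (249,275), has turned well anticlockwise. The jar stripe, at (301,210), has hardly moved. I measure both angles before lifting.

```bash
python3 - <<'E'
from h import *
c=dict(np.load("w9.npz"));H=hsv(c);P=cloud(c,True)
s=get_state();x=np.array([.578,.065]);print(s["grip_width"])
w=(H[...,1]<70)&(H[...,2]>150)&(np.abs(P[...,2]-.122)<.005)&(np.linalg.norm(P[...,:2]-x,axis=-1)<.031);v,u=np.nonzero(w);k=(v<295);u=u[k];v=v[k];S=onplane(c,u,v,.1225,True)[:,:2].mean(0)-x;print("cap stripe",len(u),u.mean(),v.mean(),np.degrees(np.arctan2(S[1],S[0])),np.linalg.norm(S))
red=((H[...,0]<8)|(H[...,0]>172))&(H[...,1]>80)&(P[...,2]>.075)&(P[...,2]<.1)&(np.linalg.norm(P[...,:2]-x,axis=-1)<.037)
red[:190]=0;red[235:]=0;red[:,:285]=0;red[:,320:]=0
d=P[red][:,:2]-x;a=np.degrees(np.arctan2(d[:,1],d[:,0]));print("jar stripe",len(a),np.median(a),np.percentile(a,[10,90]))
g=P[(np.linalg.norm(P[...,:2]-x,axis=-1)<.028)&(np.abs(P[...,2]-.122)<.008)];print("cap top z",np.median(g[:,2]))
E
```

```text
0.6678437434626795
cap stripe 481 249.05197505197506 274.7733887733888 58.30353754069603 0.01884367143182567
jar stripe 220 -1.2388058693108195 [-4.49081192  1.73973891]
cap top z 0.12277733458848897
```

The relative angle is 59.5° = 1.04 rad, past the 0.9 rad free point, but with some slip in the grip. I add 0.12 rad for margin, then lift a few mm under a force guard.

```bash
python3 - <<'E'
from h import *
s=get_state();p=s["eef_pos"].copy()
movej(inverse_kinematics(p,down(CA+1.32)));s=get_state();print("turned",s["contact_force"].round(1),s["joint_efforts"][5])
hit=line_to([p[0],p[1],p[2]+.006],.02,until_force=14);s=get_state();print(hit,s["t"],s["eef_pos"].round(4),s["contact_force"].round(1),s["ft_torque"].round(2))
for n in("side","scene","wrist"): snap(n,n[0]+"10")
for n in("s10","s10"):
    q=dict(np.load(n+".npz"));a,b=proj(q,[*CAP,.10]).round().astype(int);q=q["pixels"][max(0,b-45):b+45,max(0,a-50):a+50]
    cv2.imwrite(f"pics/{n}c.png",cv2.resize(q,None,fx=6,fy=6,interpolation=cv2.INTER_CUBIC))
E
```

```text
turned [-1.6  1.1  6.5] 0.3975249733775854
False 22.55 [0.5785 0.0652 0.0983] [-0.3  0.4  0.8] [ 0.34 -0.26  0.05]
```

View pics/s10c.png

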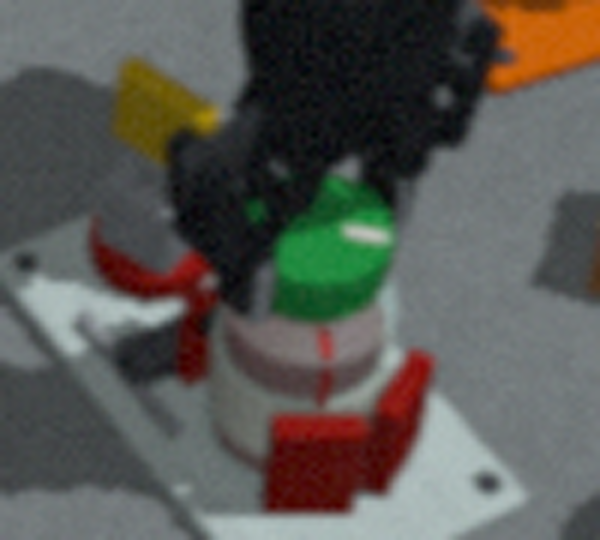

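View pics/w10.png

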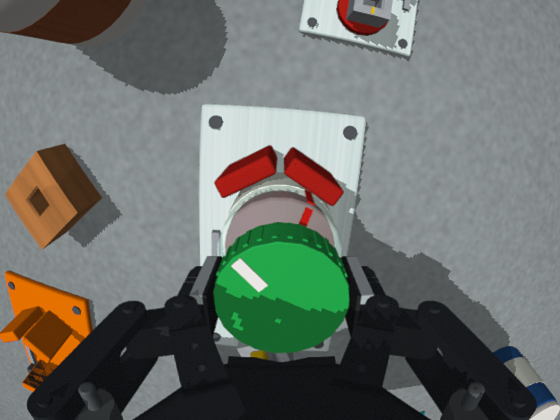

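The cap rose 6 mm with no downward pull on the tool (0.8 N), so it is free and the jar has stayed down. I lift on to a gap of about 20 mm, which takes 38 mm in total.

```bash
python3 - <<'E'
from h import *
s=get_state();p=s["eef_pos"].copy();print("red stripe/jar check before")
hit=line_to([.5783,.0652,.1310],.05,until_force=10);wait(.3);s=get_state();print(hit,s["t"],s["eef_pos"].round(4),s["contact_force"].round(1),s["grip_width"])
for n in("side","scene","wrist"): snap(n,n[:2]+"11")
for n in("si11","sc11"):
    q=dict(np.load(n+".npz"));a,b=proj(q,[*CAP,.10]).round().astype(int);q=q["pixels"][max(0,b-50):b+40,max(0,a-50):a+50]
    cv2.imwrite(f"pics/{n}c.png",cv2.resize(q,None,fx=5,fy=5,interpolation=cv2.INTER_CUBIC))
a=cv2.imread("pics/si11c.png");b=cv2.imread("pics/sc11c.png");h=min(a.shape[0],b.shape[0]);o=np.hstack([a[:h],b[:h]]);cv2.imwrite("pics/two11.png",cv2.resize(o,(800,int(h*800/o.shape[1]))))
c=dict(np.load("wr11.npz"));P=cloud(c,True);H=hsv(c)
g=P[(cv2.inRange(H,(50,100,60),(80,255,255))>0)&(np.linalg.norm(P[...,:2]-CAP,axis=-1)<.035)];print("cap top z pct",np.percentile(g[:,2],[50,90]).round(4))
R=P[(P[...,2]>.11)&(np.linalg.norm(P[...,:2]-CAP,axis=-1)<.03)];
t=(P[...,2]>.15)&(P[...,2]<.175)&(np.linalg.norm(P[...,:2]-CAP,axis=-1)<.04)&(cv2.inRange(H,(50,90,40),(80,255,255))>0)
q=P[t];A=np.c_[q[:,:2],np.ones(len(q))]
k=np.abs(q[:,2]-np.median(q[:,2]))<.004;co=np.linalg.lstsq(A[k],q[k,2],rcond=None)[0];print("tilt",np.hypot(*co[:2]),"n",k.sum(),"ctr",cv2.minEnclosingCircle((q[k][:,:2]*1000).astype(np.float32)))
E
```

```text
red stripe/jar check before
False 23.8 [0.5782 0.0652 0.1307] [ 1.1 -0.1 -0.2] 0.6648790176354648
cap top z pct [0.1608 0.1616]
tilt 0.009277474768285119 n 11867 ctr ((578.1228637695312, 64.82325744628906), 29.648151397705078)
```

View pics/two11.png

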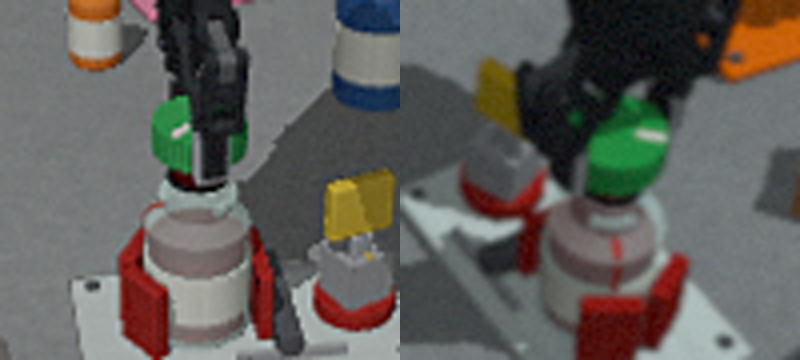

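View pics/wr11.png

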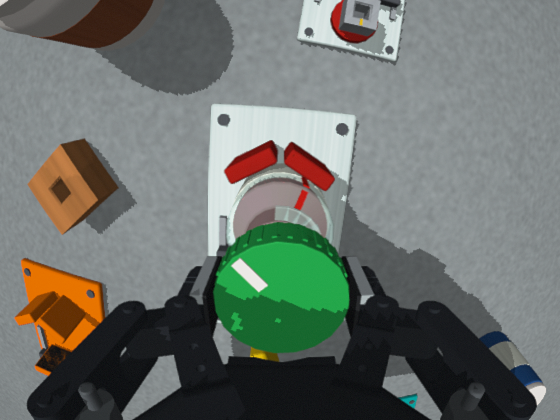

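The cap is held level over the open mouth: top z 0.161, so its underside is at 0.139, 21 mm above the rim, with tilt 0.01 rad and centre (0.578,0.065). The jar stands in the V block. One quick check of the key's depth and the bystanders, then I hand in.

```bash
python3 - <<'E'
from h import *
for n in("c6","sc11","s6","si11"):
    c=dict(np.load(n+".npz"));P=cloud(c);H=hsv(c)
    y=(cv2.inRange(H,(22,120,60),(34,255,255))>0)&(np.linalg.norm(P[...,:2]-SOC,axis=-1)<.045)&(P[...,2]>.066)
    q=P[y];print(n,y.sum(),"key handle z",np.percentile(q[:,2],[5,95]).round(4),q.mean(0).round(4))
a=dict(np.load("side0.npz"));b=dict(np.load("si11.npz"))
A=cloud(a);B=cloud(b)
for nm,lo,hi,ctr in(("tub",.145,.155,[.69,.28]),("spice",.084,.096,None),("salt",.103,.112,None)):
    for P in(A,B):
        m=(P[...,2]>lo)&(P[...,2]<hi)&(P[...,1]>-.3)&(P[...,1]<.4)&(P[...,0]>.4)&(P[...,0]<.9)
        m&=(np.linalg.norm(P[...,:2]-[.69,.28],axis=-1)<.1) if ctr else (P[...,1]<-.05)
        print(nm,m.sum(),np.median(P[m],0).round(3) if m.any() else None)
s=get_state();print(s["t"],s["contact_force"].round(2))
sign_off()
E
```

```text
c6 226 key handle z [0.0764 0.1111] [0.4876 0.0343 0.0964]
sc11 128 key handle z [0.0763 0.1109] [0.4808 0.0277 0.0951]
s6 246 key handle z [0.0751 0.1114] [0.4809 0.0407 0.0945]
si11 245 key handle z [0.0753 0.1107] [0.481  0.0407 0.0942]
tub 912 [0.688 0.283 0.151]
tub 904 [0.688 0.283 0.151]
spice 147 [ 0.526 -0.26   0.09 ]
spice 149 [ 0.71 -0.26  0.09]
salt 178 [ 0.497 -0.262  0.109]
salt 176 [ 0.497 -0.265  0.108]
23.95 [ 0.5   0.77 -0.45]
the job is handed in; nothing more can be done
```

I did the whole task in about 24 s of the 61 s and handed it in; the hand-in reports no verdict. The yellow key is fully down in the large white clamp's socket and turned clockwise to what looks like its stop. The green cap was unscrewed about 1.1–1.2 rad relative to the jar, and the gripper now holds it over the mouth.

Last checks:
- **Cap:** top at z 0.161, so the gap to the rim is about 21 mm. Tilt is about 0.01 rad, and the centre (0.578, 0.065) is where the cap's axis was before unscrewing. The force on the tool is about 1 N.
- **Jar:** upright in the V block, with no pull felt when the cap came off.
- **Key:** top still at z 0.111, which is full depth.
- **Tub and salt:** both where they started, within 3 mm.

Where checks disagreed or fell short:
- **Cameras:** the fixed cameras differed from the wrist camera by 4–5 mm, so I relied on the wrist camera.
- **Jar position:** the cap and jar axis measured about 4 mm off the nominal clamped place; the limit is 12 mm.
- **Cam angle:** the image gave about 1.17 rad, where the full stop would be 1.2 rad; the minimum is 1.05.
- **Grip slip:** the key slipped by about 4° in the grip at the end of its turn, and the cap by about 5° while unscrewing.
- **Spice jar:** my check gave (0.526, −0.26) before and (0.71, −0.26) after. The mask probably mixed it with another object, so that is not evidence either way. The arm stayed more than 20 cm from it after the start.

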